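Hold the clear glass cell in the clarity meter's light path

TASK

Check the juice clarity meter with its reference glass: of the three small plates standing in the slotted wooden holder, grip the tall glass cell by its two narrow frosted faces only (never touch its clear windows), slide it straight up out of its slot and keep it upright. Hold it in the open gap of the meter, windows square to the light path, with the middle of the cell centred on the line between the lamp and receiver and about midway between the two, without touching the meter. Finish still holding it there, steady in the air, and leave everything else where it stands.

Things in the scene. Friction and masses are not known exactly. Their poses are not given: they have to be found in the camera images.
- tall_cell_center (a point): centre of the tall glass cell, a loose upright plate 40 mm wide (own x), 12 mm thick (own y), 84 mm tall (own z), about 100 g. Its narrow faces at own x = +-20 mm are frosted (whitish edge strips 6 mm wide, full height): touch only these. The broad +-y faces are clear windows. It starts loosely in a slot of the holder, the lowest 25 mm in the slot, 59 mm standing out
- tall_cell: the same tall glass cell as a whole, origin at the centre of its underside (42 mm below the centre), same axes
- tall_cell_window: the clear glass window of the tall cell, 28 mm wide (x) and 11 mm thick (y) by 84 mm tall, between the frosted strips; fixed to the cell, same origin and axes as tall_cell. Fingers must not touch it
- rack: fixed light wood slotted holder, 94 mm (own x) by 170 mm (own y) by 35 mm high, origin at the centre of its underside, on the tray. Three slots open upward at own y = -55, 0, +55 mm, each 43 mm (x) by 15 mm (y), 25 mm deep; the plates' widths lie along the holder's x. Which plate is in which slot varies, and whether the holder is left and the meter right or the reverse
- meter: fixed grey clarity meter on the tray, origin at the centre of its underside: base 100 mm (own x) by 230 mm (own y), 22 mm high; two posts at own y = +-80 mm carry black round heads 38 mm across (43 at the lamp's fins), lying along own y, facing each other over an open gap of 84 mm. The longer, finned head at -y is the lamp, that at +y the receiver. Tops of the heads: 137 mm above its underside
- beam_mid (a point): middle of the meter's light path: on the line between the lamp and receiver (own y axis, level), midway between the two heads, 115 mm above the meter's underside; own axes as the meter's, z up
- short_cell_center (a point): centre of a short glass cell, like the tall one but 56 mm tall, in another slot; not wanted, leave it there
- tile: white ceramic tile 40 mm (x) by 12 mm (y) by 56 mm tall, in the third slot, origin at the centre of its underside; leave it there
- squeezer: hinged cast aluminium citrus squeezer lying along its own x, about 210 mm long, 68 mm wide and 45 mm high; origin under its middle; a bystander
- reamer: ribbed white ceramic reamer, dish 120 mm across, cone 56 mm high, stub handle to own +x; origin under its centre; a bystander
- pitcher: clear glass pitcher, 108 mm across, 165 mm tall, handle to own +x reaching 91 mm; origin under its centre; a bystander
- canister: small steel canister, 72 mm across, 83 mm tall, with a wire clip latch; origin under its centre; a bystander
- spoon: bamboo spoon, 220 mm long along own x, lying on the tray; a bystander
- lemon_half: half lemon, cut face down, 62 mm across, 36 mm high, origin under its centre; a bystander, between the holder and the meter
- tray: fixed wooden tray under all of these, 480 mm (x) by 940 mm (y), floor 8 mm above the counter, rim 22 mm high; origin at the centre of its underside
There are look-alikes about, which are no part of the job. What is shaped like the tall_cell but black or orange is not meant.

How it is judged:
On the way:
1. the tall cell, gripped in the fingers and upright, has been slid up until its foot is clear of the holder's top (z of tall_cell_center in the frame of rack above 0.08 m and contact force between the fingers and tall_cell above 1 N and angle between tall_cell_center's own z axis and vertical below 0.2 rad), for 0.2 s.
At the end, for the whole second after the job is handed in: The tall cell is held in the fingers, upright within 0.17 rad, its centre within 10 mm sideways and 12 mm in height of the lamp-receiver line and within 18 mm of midway between the heads, its windows square to the line within 0.2 rad, still (under 0.03 m/s), and touching neither meter nor holder (x of tall_cell_center in the frame of beam_mid between -0.01 and 0.01 m and z of tall_cell_center in the frame of beam_mid between -0.012 and 0.012 m and y of tall_cell_center in the frame of beam_mid between -0.018 and 0.018 m and angle between the y axis of tall_cell_center and the y axis of beam_mid, either way round below 0.2 rad and angle between tall_cell_center's own z axis and vertical below 0.17 rad and contact force between the fingers and tall_cell above 1 N and contact force between tall_cell and meter below 0.2 N and contact force between tall_cell and rack below 0.2 N and linear speed of tall_cell below 0.03 m/s); the arm keeps its last pose, push and grip.
It fails at once if a finger touches a clear window of the tall cell (over 0.5 N) (contact force between the fingers and tall_cell_window above 0.5 N).
It fails at once if the tall cell is tipped more than 0.45 rad (angle between tall_cell_center's own z axis and vertical above 0.45 rad).
It fails at once if the cell or the robot touches the meter (over 2 N) (contact force between any of tall_cell, the fingers, the arm and meter above 2 N).
It fails at once if a plate left in the holder is moved more than 20 mm (distance of any of short_cell_center, tile from where it was at the start of the episode above 0.02 m).
It fails at once if another thing on the tray is moved more than 30 mm (distance of any of squeezer, reamer, pitcher, canister, spoon, lemon_half from where it was at the start of the episode above 0.03 m).
It also fails if it takes over 48 s, if anything falls off the work surface, if the arm or the gripper's body presses on something with over 40 N, if the wrist force passes 120 N, or if a joint passes its speed limit or range.

ROBOT

A 6-joint arm with a two-finger parallel gripper is mounted at the origin on the work surface. World frame = base frame: x ahead of the robot, y to its left, z up, the work surface at z = 0. Lengths are in m, angles in rad, forces in N, time in s.
With the tool pointing down it reaches from about 0.375 to 0.75 m from the base axis. Payload 9 kg.
Tool frame: the origin (TCP) lies midway between the tips of the shut fingers; the grasp point (between the pads) lies 19 mm behind it; z points along the fingers, y is the line along which they close (so a half turn about z gives the same grasp; the last joint's range is limited). The gripper opens to 85 mm and grips with 20 to 120 N. Pads are 22 mm wide; open, the fingers measure 114 mm over their backs; the gripper's body (76 mm by 85 mm) begins 54 mm behind the grasp point. The pads swing forward as they close: fully open they stand 13 mm farther back than shut.
Start: joints at [0.944, 0.104, 0.097, 1.564, 0, 1.353], TCP at [0.239, 0.551, 0.231] pointing down, gripper open.
Joint ranges: [-2.99, 2.99], [-0.84, 1.86], [-1.1, 1.16], [-1.84, 2.11], [-1.51, 1.56], [-3.14, 3.14]. Speed limits (rad/s): [2.22, 2.22, 2.57, 3.14, 3.14, 3.14].

INTERFACE

Orientations are given as a unit quaternion [x, y, z, w].
In Python, from rig import ctrl gives the robot as it stands.
- The arm moves only by the tool send_rows, never from a script. Its argument "moves" is a list of rows, each a list of 7 numbers: the closure, from 0 (fully open) to 1 (shut), then the shift along the tool's x, y, z in cm, then the turn, a rotation vector about the tool's x, y, z in rad. A call has 1 to 10 rows; each row shifts and turns the commanded pose from where the row before left it, along the tool's axes as they then stand; what a row does not reach is not made up. A row lasts 1/8 s, in which the tool goes at most 62.5 mm and 10.7 degrees, less where a joint would pass 70% of its speed; a pose out of reach is approached as far as the arm can. A call is refused whole if a number of a shift passes 6.25 or a number of a turn 0.188, either way. A call with a gripper value outside its range is refused whole. The fingers move at their own pace and stop on an object; "newtons" is the grip in N (left out, the last holds). Time passes only in rows, so rows that do not move let the fingers close. It gives the time, the measured TCP pose, the force, the opening and the grip force at its end, in the units of the state.
- ctrl.sense(): the state, without advancing time (a new reading comes with each control period).
- ctrl.camera(name): name is "side" or "top" or "wrist"; returns the picture (420x560x3 uint8, red, green, blue); there is no depth.
- ctrl.get_calibration(name): a dict with "fovy" (degrees; the focal length in pixels is half the picture's height over the tangent of half this angle, whatever the lens; pixels are square), "cx", "cy" (the principal point, pixels), "xyz" and "attitude" of the camera in the world. Camera axes: x right, y up, looking along -z (the intrinsics and any distortion apply to the point x, -y, -z); pixel columns grow to the right and rows downward; lengths in m; the calibration is good to about 2 mm. A picture is of the moment at which its call begins: read the wrist's pose just before it. get_calibration takes no time and is no camera call; for the wrist camera it gives the pose at the moment of the call.
- ctrl.hand_in(): hands the job in; it is judged then, once.
Trained networks look in the newest picture that a camera, given by its name, has taken for a name from the list of things; names that differ only in an ending like _2 or _b are one class to them, and where a whole thing is asked for, a point or a joint stands for the part that bears it (a point fixed in the world has none). Each returns a list of dicts, best first, with "score" (0 to 1); they miss things now and then, are a little off and sometimes report something else, mostly with a low value. They report only what shows in the picture. A call takes as long as a camera call. They do not tell look-alikes from the thing itself.
- ctrl.search_frame(target, camera): "bbox" ([left, top, width, height] in pixels, round what is visible of it).
- ctrl.spot_point(target, camera): "location" ([column, row] in pixels: a listed point, or the origin of a listed thing).
The state is a dict: "clock": time; "joint_positions": joint angles; "qd": joint speeds; "effort": joint torques, N m; "position": TCP position; "ee_rot": TCP orientation; "force": force on the tool from outside, world axes, zero at the start; "wrist_torque": the same for the moment, N m; "opening": opening from 0.0 (shut) to 1.0 (fully open); "grip_force": force on a finger pad.
Only numpy, scipy, OpenCV 4.12 (cv2) and the standard library are available. Lean on these libraries where they do the work, as an engineer would, in place of code of your own. Each camera call takes 0.05 s, during which the arm holds its last target. There are 200 camera calls.

## Working session

There is one attempt and no reset: what is moved stays moved. The work goes in short steps, Python scripts to look and compute and a tool call to move; the robot and the scene stay as the last step left them, time stands still between calls to the robot, and variables do not carry over. Pictures are saved under pics/ and viewed, at most 10 in all, crops included, and the job is handed in when it is done.

Besides the shell and the picture viewer there is one more tool, called after "Emit:" as name([rows], argument=value, ...), one row to a line, values as JSON. send_rows: Moves the arm, as the interface text tells. Its arguments: {"type":"object","properties":{"moves":{"type":"array"},"newtons":{"type":"number"}},"required":["moves"]}

```bash
mkdir -p pics; ls; python3 - <<'E'
from rig import ctrl
import cv2
print(ctrl.sense())
for n in ["top","side","wrist"]:
    im=ctrl.camera(n); cv2.imwrite(f"pics/{n}0.png",im[:,:,::-1]); print(n,ctrl.get_calibration(n))
    for t in ["tall_cell_center","short_cell_center","tile","rack","meter","beam_mid","lemon_half","pitcher"]:
        print(t,[(round(d['score'],2),[round(v) for v in d['location']]) for d in ctrl.spot_point(t,n)[:3]])
E
python3 -c "
import cv2,numpy as np
a=cv2.imread('pics/top0.png');print(a.shape)"
```

```text
pics
{'clock': 0.0, 'joint_positions': array([ 9.44336620e-01,  1.04703305e-01,  9.64879318e-02,  1.56387420e+00,
       -1.20207557e-05,  1.35308324e+00]), 'qd': array([-1.15281047e-03, -5.22979999e-04,  4.39812232e-05, -6.07848060e-04,
        6.74929675e-04, -1.05956295e-03]), 'effort': array([-3.64556145e-03, -5.56924403e+01,  5.03653836e+01,  1.67852780e-02,
       -5.31037167e-04,  3.55100610e-05]), 'position': array([0.23828829, 0.55030944, 0.23053024]), 'ee_rot': array([ 2.02953507e-01,  9.79188162e-01, -5.92335550e-04, -2.59415868e-04]), 'force': array([-0.0727974 , -0.40917606,  0.390941  ]), 'wrist_torque': array([-0.00182768,  0.01914888, -0.01183652]), 'grip_force': 0.0, 'opening': 1.0027927655054472}
top {'fovy': 54.924398660453924, 'cx': 283.4619323846887, 'cy': 206.17090362287922, 'xyz': array([0.44131365, 0.05618712, 1.08640454]), 'attitude': array([-0.02199694,  0.02436717,  0.71244491, -0.70095979])}
tall_cell_center [(0.66, [180, 306]), (0.58, [228, 188]), (0.57, [226, 293])]
short_cell_center [(0.69, [253, 195]), (0.22, [231, 191])]
tile [(0.62, [215, 184])]
rack
[... 359 characters left out ...]
711628])}
tall_cell_center [(0.97, [254, 265]), (0.82, [397, 279]), (0.59, [422, 317])]
short_cell_center [(0.68, [260, 256]), (0.47, [303, 193])]
tile [(0.95, [248, 298])]
rack []
meter [(0.69, [300, 196])]
beam_mid [(0.9, [301, 156]), (0.53, [196, 191]), (0.3, [258, 280])]
lemon_half [(0.83, [275, 238]), (0.3, [254, 265])]
pitcher [(0.78, [184, 232])]
wrist {'fovy': 60.18385671699631, 'cx': 284.27997844693044, 'cy': 216.59184065986045, 'xyz': array([0.17659707, 0.5771544 , 0.3731171 ]), 'attitude': array([-0.11144866, -0.07365035,  0.54404836,  0.8283515 ])}
tall_cell_center [(0.64, [86, 303])]
short_cell_center []
tile []
rack []
meter []
beam_mid []
lemon_half []
pitcher []
(420, 560, 3)
```

View pics/top0.png

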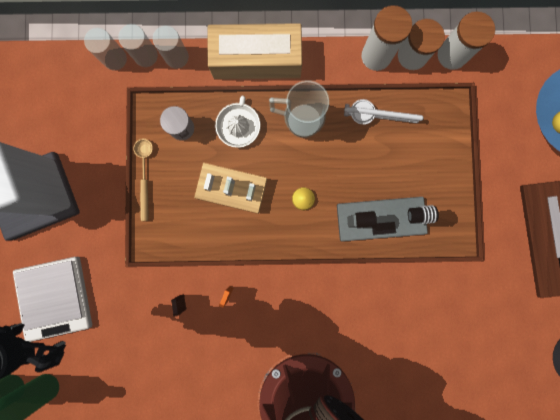

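View pics/side0.png

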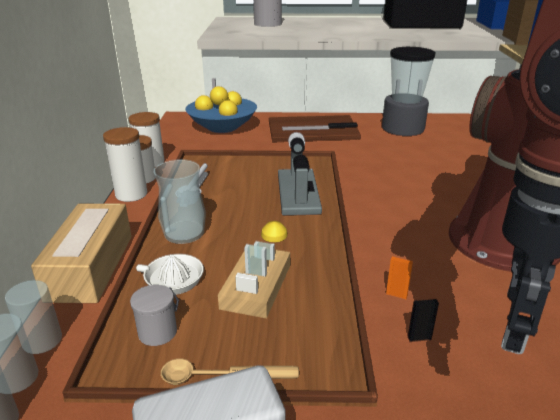

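The rack is on the left: tile at about (208,183) in the top view, tall cell at (228,187) and short cell at (250,191). The meter is on the right, with its beam at about (391,217) and the lamp's white fins at the far right. The black and orange plates at (178,305) and (226,296) are decoys.

```bash
cat > h.py <<'E'
import numpy as np
from scipy.spatial.transform import Rotation as R
def ray(c,uv):
    f=210/np.tan(np.radians(c['fovy'])/2)
    d=np.array([(uv[0]-c['cx'])/f,-(uv[1]-c['cy'])/f,-1.])
    d=R.from_quat(c['attitude']).apply(d); return np.array(c['xyz']),d/np.linalg.norm(d)
def plane(c,uv,z):
    o,d=ray(c,uv); return o+d*(z-o[2])/d[2]
def tri(*obs):
    A=0;b=0;L=[]
    for c,uv in obs:
        o,d=ray(c,uv);P=np.eye(3)-np.outer(d,d);A=A+P;b=b+P@o;L.append((o,P))
    x=np.linalg.solve(A,b); return x,[round(float(np.linalg.norm(P@(x-o)))*1000,1) for o,P in L]
def proj(c,p):
    f=210/np.tan(np.radians(c['fovy'])/2)
    q=R.from_quat(c['attitude']).inv().apply(np.atleast_2d(p)-c['xyz'])
    return np.c_[c['cx']-f*q[:,0]/q[:,2], c['cy']+f*q[:,1]/q[:,2]]
E
python3 - <<'E'
from rig import ctrl
from h import *
import cv2
np.set_printoptions(precision=4,suppress=True)
T,S=[ctrl.get_calibration(n) for n in("top","side")]
print("tall",tri((T,(228,188)),(S,(254,265))),"expect z .060")
print("short",tri((T,(253,195)),(S,(260,256))),"z .046"); print("beam",tri((T,(391,217)),(S,(301,156))),"z .123")
print("lemon",plane(T,(305,198),.008)," rack",plane(T,(230,189),.008),"tile",plane(T,(215,184),.018), "tile side",plane(S,(248,298),.018))
print("meter",plane(T,(380,218),.008))
im=cv2.imread("pics/top0.png");
print("rack corners",[plane(T,u,.043)[:2] for u in((203,164),(269,182),(262,212),(195,195))])
s=cv2.imread("pics/top0.png")[150:260,180:460]; cv2.imwrite("pics/topc.png",cv2.resize(s,None,fx=2.85,fy=2.85,interpolation=cv2.INTER_CUBIC))
E
```

```text
tall (array([0.5613, 0.1929, 0.0609]), [3.9, 3.9]) expect z .060
short (array([0.5491, 0.131 , 0.0387]), [8.5, 8.5]) z .046
beam (array([ 0.4722, -0.2052,  0.1174]), [2.5, 2.5]) z .123
lemon [ 0.5331 -0.0061  0.008 ]  rack [0.5606 0.1946 0.008 ] tile [0.5734 0.233  0.018 ] tile side [0.5748 0.24   0.018 ]
meter [ 0.4763 -0.2053  0.008 ]
rack corners [array([0.6232, 0.2598]), array([0.5733, 0.0887]), array([0.4956, 0.1078]), array([0.5425, 0.2808])]
```

View pics/topc.png

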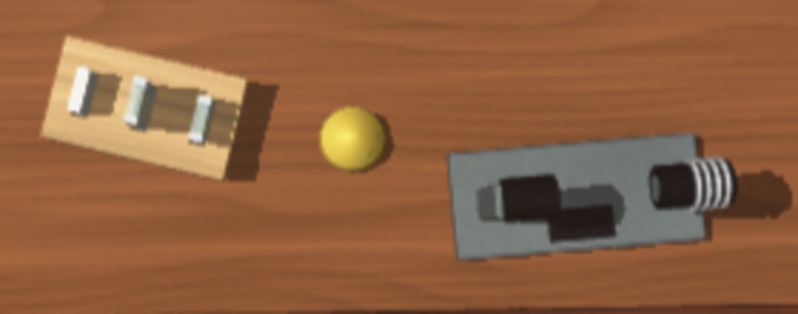

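Rack and meter are consistent with the expected heights. I'll turn the tool toward the cell's axis and work out the meter's yaw.

Emit:
send_rows([
  [0,0,0,0,0,0,0.179],
  [0,0,0,0,0,0,0.179],
  [0,0,0,0,0,0,0.179],
  [0,0,0,0,0,0,0.179],
  [0,0,0,0,0,0,0.179],
  [0,0,0,0,0,0,0.179],
  [0,0,0,0,0,0,0.179],
  [0,0,0,0,0,0,0.179],
  [0,0,0,0,0,0,0],
])

```text
clock: 2.48
position: [0.2385, 0.5506, 0.2313]
ee_rot: [0.795, 0.606, 0.0, -0.0]
force: [0.7, -0.7, -0.6]
opening: 0.999
grip_force: 0.0
```

```bash
cat > go.py <<'E'
from h import *
def go(s,xyz,yaw=None):
    """tool-axes shift (cm) and turn (rad) from measured pose to xyz, tool down, tool y at world angle yaw"""
    r=R.from_quat(s['ee_rot']); d=r.inv().apply(np.array(xyz)-s['position'])*100
    a=None
    if yaw is not None:
        y=np.array([np.cos(yaw),np.sin(yaw),0]);z=np.array([0,0,-1.]);x=np.cross(y,z)
        a=(r.inv()*R.from_matrix(np.c_[x,y,z])).as_rotvec()
    return d,a
E
python3 - <<'E'
from rig import ctrl
from go import *
np.set_printoptions(precision=4,suppress=True)
T=ctrl.get_calibration("top")
c=np.array([(447,155),(695,134),(706,238),(459,260)])/2.85+[180,150]
P=np.array([plane(T,u,.03)[:2] for u in c]);print(P,P.mean(0),[np.arctan2(*(a-b)[::-1])for a,b in((P[0],P[3]),(P[1],P[2]))],[np.arctan2(-(a-b)[0],(a-b)[1]) for a,b in((P[0],P[1]),(P[3],P[2]))])
c=np.array([(65,37),(246,79),(224,180),(41,136)])/2.85+[180,150]
P=np.array([plane(T,u,.043)[:2] for u in c]);print(P,P.mean(0),[np.arctan2(*(a-b)[::-1])for a,b in((P[0],P[3]),(P[1],P[2]))],[np.arctan2(-(a-b)[0],(a-b)[1]) for a,b in((P[0],P[1]),(P[3],P[2]))])
s=ctrl.sense();print(s['position'],s['joint_positions'],s['clock'])
print(go(s,(.561,.193,.23),-.26))
E
```

```text
[[ 0.5131 -0.0879]
 [ 0.5288 -0.317 ]
 [ 0.433  -0.3234]
 [ 0.4167 -0.0965]] [ 0.4729 -0.2062] [np.float64(0.0886563088731845), np.float64(0.06615669956285654)] [np.float64(0.06844035041083119), np.float64(0.0720120792422374)]
[[0.6259 0.2603]
 [0.5846 0.0955]
 [0.4928 0.1167]
 [0.5355 0.2824]] [0.5597 0.1887] [np.float64(-0.23952721864570733), np.float64(-0.22670801972049454)] [np.float64(-0.24536905513001303), np.float64(-0.25222266478804)]
[0.2385 0.5506 0.2313] [0.9443 0.1041 0.0973 1.5639 0.     2.7839] 2.475
(array([-25.9096,  40.5877,   0.1301]), array([ 0.    , -0.0001, -0.0088]))
```

Emit:
send_rows([
  [0,-2.6,4.06,0,0,0,0],
  [0,-2.6,4.06,0,0,0,0],
  [0,-2.6,4.06,0,0,0,0],
  [0,-2.6,4.06,0,0,0,0],
  [0,-2.6,4.06,0,0,0,0],
  [0,-2.6,4.06,0,0,0,0],
  [0,-2.6,4.06,0,0,0,0],
  [0,-2.6,4.06,0,0,0,0],
  [0,-2.6,4.06,0,0,0,0],
  [0,-2.6,4.06,0,0,0,0],
])

```text
clock: 3.72
position: [0.5614, 0.1904, 0.2314]
ee_rot: [0.794, 0.607, 0.0, 0.0]
force: [0.0, -0.1, -0.1]
opening: 1.003
grip_force: 0.0
```

Emit:
send_rows([
  [0,0,0,0,0,0,0],
  [0,0,0,0,0,0,0],
  [0,0,0,0,0,0,0],
])

```text
clock: 4.1
position: [0.5599, 0.1926, 0.2315]
ee_rot: [0.795, 0.607, 0.0, -0.0]
force: [1.0, -0.6, -0.5]
opening: 1.001
grip_force: 0.0
```

```bash
python3 - <<'E'
from rig import ctrl
from go import *
import cv2
np.set_printoptions(precision=4,suppress=True)
s=ctrl.sense();print(s['position'],s['joint_positions'],s['clock'])
print(go(s,(.560,.191,.23),-.245))
c=ctrl.get_calibration("wrist");im=ctrl.camera("wrist");cv2.imwrite("pics/w1.png",im[:,:,::-1]);print(c)
for t in ["tall_cell_center","tall_cell","short_cell_center","tile","rack"]: print(t,[(round(d['score'],2),d['location']) for d in ctrl.spot_point(t,"wrist")[:3]])
print(proj(c,[[.560,.191,.060],[.56,.191,.102]]))
E
```

```text
[0.5599 0.1926 0.2315] [0.1105 0.0796 0.0717 1.5628 0.0002 1.9487] 4.1
(array([-0.1514,  0.0531,  0.1508]), array([ 0.0001, -0.0003, -0.0224]))
{'fovy': 60.18385671699631, 'cx': 284.27997844693044, 'cy': 216.59184065986045, 'xyz': array([0.577 , 0.2571, 0.3733]), 'attitude': array([-0.1319,  0.0175, -0.1319,  0.9823])}
tall_cell_center [(0.95, [7.8, 255.8])]
tall_cell [(0.7, [283.7, 190.6]), (0.63, [37.2, 243.1])]
short_cell_center [(0.67, [288.1, 252.8])]
tile [(0.87, [287.9, 135.0])]
rack [(0.58, [285.4, 187.4])]
[[285.2989 197.5947]
 [285.4699 209.1898]]
```

View pics/w1.png

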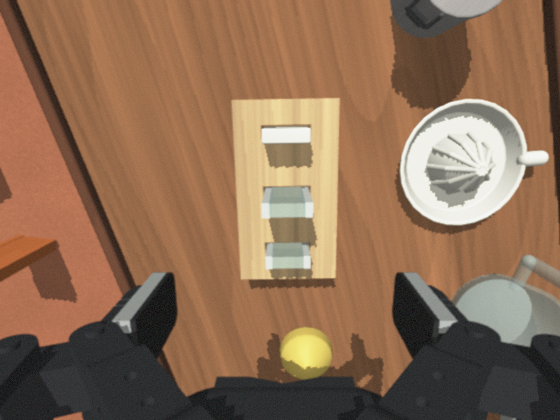

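The tall cell stands in the middle slot, with its top at about columns 263–313 and rows 203–218. It is square to the fingers, with the tile above it and the short cell below. I'll check the rack corners at (233,100), (339,98), (336,278) and (241,279).

```bash
python3 - <<'E'
from rig import ctrl
from go import *
import cv2
np.set_printoptions(precision=4,suppress=True)
c=ctrl.get_calibration("wrist")
P=np.array([plane(c,u,.043)[:2] for u in((233,100),(339,98),(336,278),(241,279))])
print(P,P.mean(0),np.linalg.norm(P-np.roll(P,1,0),axis=1),[np.arctan2(-(a-b)[0],(a-b)[1]) for a,b in((P[0],P[3]),(P[1],P[2]))])
print("cell top near edge mid",plane(c,(287.5,218),.102),"far edge",plane(c,(288,203),.102))
def corners(x,y,w):
    Q=np.array([[i*.02,j*.006,k] for k in(.043,.102) for i,j in((-1,-1),(1,-1),(1,1),(-1,1))])
    Q[:,:2]=Q[:,:2]@np.array([[np.cos(w),np.sin(w)],[-np.sin(w),np.cos(w)]]); return Q+[x,y,0]
im=cv2.imread("pics/w1.png"); 
for p in proj(c,corners(.560,.1905,-.245)): cv2.circle(im,(int(p[0]*4),int(p[1]*4)),1,(0,0,255),-1) if 0 else None
k=5;z=cv2.resize(im[160:280,220:350],None,fx=k,fy=k,interpolation=cv2.INTER_CUBIC)
for j,(x,y,w) in enumerate([(.560,.1905,-.245)]):
    for p in proj(c,corners(x,y,w)): cv2.circle(z,(int((p[0]-220+.5)*k),int((p[1]-160+.5)*k)),4,(0,0,255),1)
cv2.imwrite("pics/w1c.png",z)
E
```

```text
[[0.5386 0.2825]
 [0.6277 0.2597]
 [0.5863 0.0951]
 [0.4953 0.119 ]] [0.562  0.1891] [0.1691 0.092  0.1697 0.0941] [np.float64(-0.2591340123590932), np.float64(-0.24639768589822097)]
cell top near edge mid [0.56   0.1833 0.102 ] far edge [0.5635 0.1947 0.102 ]
```

View pics/w1c.png

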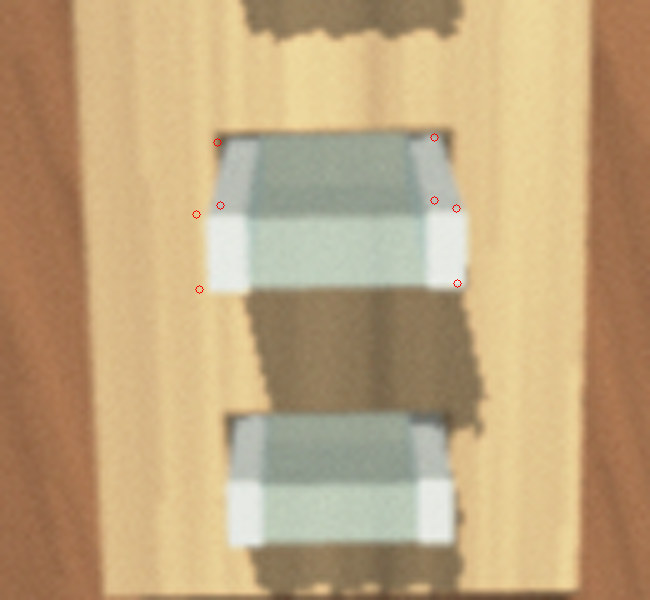

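Emit:
send_rows([
  [0,-0.27,0.26,1.0,0,0,0],
  [0,0,0,2.5,0,0,0],
  [0,0,0,2.5,0,0,0],
  [0,0,0,2.5,0,0,0],
  [0,0,0,2.0,0,0,0],
  [0,0,0,2.0,0,0,0],
  [0,0,0,2.0,0,0,0],
  [0,0,0,1.5,0,0,0],
  [0,0,0,0.95,0,0,0],
  [0,0,0,0,0,0,0],
])

```text
clock: 5.65
position: [0.5619, 0.1884, 0.0612]
ee_rot: [0.796, 0.606, -0.0, -0.0]
force: [-0.5, -0.4, -0.1]
opening: 1.001
grip_force: 0.0
```

```bash
python3 - <<'E'
from rig import ctrl
from go import *
import cv2
np.set_printoptions(precision=4,suppress=True)
s=ctrl.sense();print(s['position'],s['clock'],go(s,(.5617,.1893,.062),-.261))
c=ctrl.get_calibration("wrist");im=ctrl.camera("wrist");cv2.imwrite("pics/w2.png",im[:,:,::-1])
print(proj(c,[.5617,.1893,.102]))
E
```

```text
[0.5619 0.1884 0.0612] 5.65 (array([ 0.0807, -0.0438, -0.0768]), array([-0.0008,  0.0002, -0.009 ]))
[[284.1706 333.1864]]
```

View pics/w2.png

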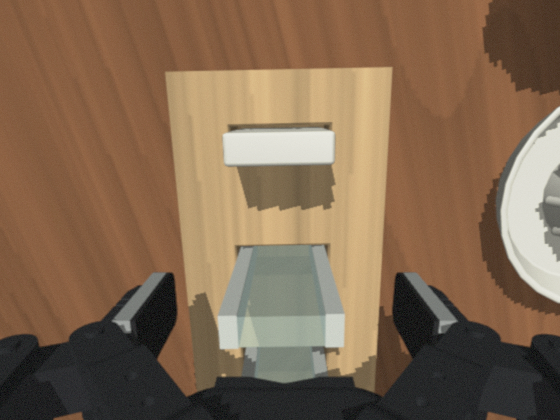

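The cell top is centred at about (281,331) and the finger midline at 284, so it's off by about 1 mm. I'll nudge and close.

Emit:
send_rows([
  [0,0.1,-0.1,0,0,0,-0.005],
  [0,0,0,0,0,0,0],
  [1,0,0,0,0,0,0],
  [1,0,0,0,0,0,0],
  [1,0,0,0,0,0,0],
  [1,0,0,0,0,0,0],
  [1,0,0,0,0,0,0],
  [1,0,0,0,0,0,0],
  [1,0,0,0,0,0,0],
], newtons=40)

```text
clock: 6.82
position: [0.5617, 0.1897, 0.062]
ee_rot: [0.794, 0.607, 0.0, 0.0]
force: [-0.4, -0.3, 4.0]
opening: 0.463
grip_force: 40.5
```

Emit:
send_rows([
  [1,0,0,-0.5,0,0,0],
  [1,0,0,-1,0,0,0],
  [1,0,0,-1,0,0,0],
  [1,0,0,-1,0,0,0],
  [1,0,0,-1,0,0,0],
  [1,0,0,-1.5,0,0,0],
  [1,0,0,-2,0,0,0],
  [1,0,0,-2.5,0,0,0],
  [1,0,0,-2.5,0,0,0],
  [1,0,0,-2,0,0,0],
])

```text
clock: 8.07
position: [0.5619, 0.1897, 0.2141]
ee_rot: [0.794, 0.607, 0.001, 0.0]
force: [-0.2, -0.1, -0.2]
opening: 0.461
grip_force: 40.3
```

```bash
python3 - <<'E'
from rig import ctrl
from go import *
import cv2
np.set_printoptions(precision=4,suppress=True)
for n in("wrist","side","top"):
    c=ctrl.get_calibration(n); s=ctrl.sense();im=ctrl.camera(n);cv2.imwrite(f"pics/{n}3.png",im[:,:,::-1])
    for t in ["tall_cell_center","beam_mid"]: print(n,t,[(round(d['score'],2),d['location']) for d in ctrl.spot_point(t,n)[:3]])
    print("pred at tcp",proj(c,s['position']),proj(c,s['position']+[0,0,.042]))
    print(s['position'],s['opening'],s['grip_force'],s['joint_positions'])
# head for the point over the meter gap, tool y along meter x (yaw .07)
print(go(s,(.473,-.206,.225),.071))
a=cv2.imread("pics/wrist3.png")[150:420,120:460];b=cv2.imread("pics/side3.png")[100:330,180:400]
a=cv2.resize(a,(400,318));b=cv2.resize(b,(400,418),interpolation=cv2.INTER_CUBIC)
o=np.zeros((418,800,3),np.uint8);o[:318,:400]=a;o[:,400:]=b;cv2.imwrite("pics/m3.png",o)
E
```

```text
wrist tall_cell_center [(0.93, [282.5, 278.7])]
wrist beam_mid []
pred at tcp [[285.3397 279.922 ]] [[285.9585 337.6672]]
[0.5619 0.1897 0.2141] 0.4614394020204464 40.329875349998474 [0.1052 0.0776 0.038  1.5296 0.0001 1.941 ]
side tall_cell_center [(0.96, [397.1, 277.4]), (0.76, [420.3, 317.5]), (0.69, [251.0, 197.1])]
side beam_mid [(0.77, [299.2, 158.5])]
pred at tcp [[253.2356 195.1848]] [[252.4959 173.9998]]
[0.5622 0.1897 0.2131] 0.4632003347199368 40.35093069076538 [0.1052 0.0778 0.0365 1.5273 0.0001 1.941 ]
top tall_cell_center [(0.23, [233.8, 189.7])]
top beam_mid [(0.69, [390.5, 220.6])]
pred at tcp [[220.2762 178.7121]] [[217.1782 176.0156]]
[0.561  0.1896 0.2106] 0.4622324748354022 40.35002946853638 [0.1052 0.079  0.0332 1.5267 0.0001 1.941 ]
(array([-40.4849,   1.863 ,  -1.4227]), array([-0.0017,  0.0003, -0.336 ]))
```

View pics/m3.png

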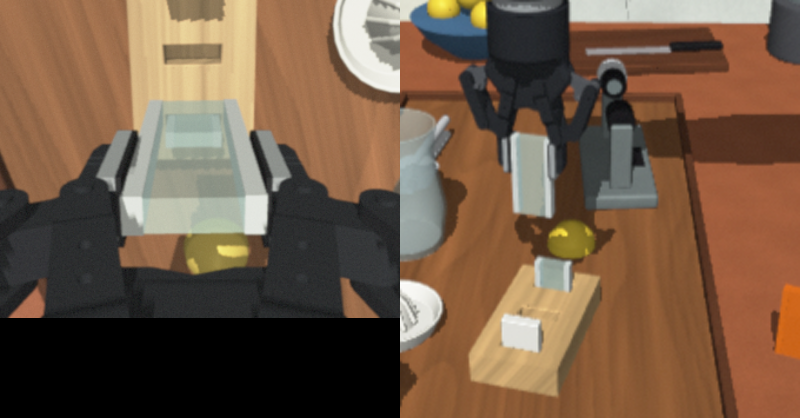

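The tall cell is held upright by its frosted edges, and both neighbours are still in place. I'll carry it over to the meter, above the heads.

Emit:
send_rows([
  [1,-1.5,0,-1.0,0,0,0],
  [1,-4.0,0.2,-0.4,0,0,0],
  [1,-5.0,0.25,0,0,0,0],
  [1,-5.0,0.25,0,0,0,0],
  [1,-5.0,0.25,0,0,0,0],
  [1,-5.0,0.25,0,0,0,0],
  [1,-5.0,0.25,0,0,0,0],
  [1,-5.0,0.25,0,0,0,0],
  [1,-3.5,0.1,0,0,0,0],
  [1,-1.5,0.1,0,0,0,0],
])

```text
clock: 9.78
position: [0.4728, -0.2083, 0.2263]
ee_rot: [0.795, 0.606, 0.0, 0.0]
force: [0.4, 1.0, -1.9]
opening: 0.461
grip_force: 40.5
```

Emit:
send_rows([
  [1,0,0,0,0,0,-0.084],
  [1,0,0,0,0,0,-0.084],
  [1,0,0,0,0,0,-0.084],
  [1,0,0,0,0,0,-0.084],
  [1,0,0,0,0,0,0],
  [1,0,0,0,0,0,0],
  [1,0,0,0,0,0,0],
])

```text
clock: 10.65
position: [0.4738, -0.2061, 0.2258]
ee_rot: [0.682, 0.731, 0.0, -0.0]
force: [-0.5, 0.0, -0.7]
opening: 0.459
grip_force: 40.4
```

```bash
python3 - <<'E'
from rig import ctrl
from go import *
import cv2
np.set_printoptions(precision=4,suppress=True)
s=ctrl.sense();c=ctrl.get_calibration("wrist");im=ctrl.camera("wrist");cv2.imwrite("pics/w4.png",im[:,:,::-1])
print(s['position'],s['opening'],s['clock'],go(s,(.473,-.206,.125),.071))
for t in ["tall_cell_center","beam_mid","meter"]: print(t,[(round(d['score'],2),d['location']) for d in ctrl.spot_point(t,"wrist")[:3]])
a=np.array([.473,-.206,.123]);y=np.array([-np.sin(.071),np.cos(.071),0])
print("pred beam, rec face, lamp face",proj(c,[a,a+.042*y,a-.042*y, a+.042*y+[0,0,.019],a-.042*y+[0,0,.019]]), "pred cell",proj(c,s['position']-[0,0,.002]))
E
```

```text
[ 0.4738 -0.2061  0.2258] 0.4592561543912796 10.65 (array([ 0.0123, -0.0781, 10.0839]), array([ 0.0001, -0.0001, -0.0009]))
tall_cell_center [(0.95, [282.2, 274.9])]
beam_mid [(0.83, [285.5, 211.7])]
meter [(0.79, [280.1, 184.3]), (0.32, [283.8, 243.6])]
pred beam, rec face, lamp face [[283.6656 216.3105]
 [283.605  155.7629]
 [283.721  271.785 ]
 [283.5694 158.8991]
 [283.6973 283.2694]] pred cell [[285.2286 278.1339]]
```

View pics/w4.png

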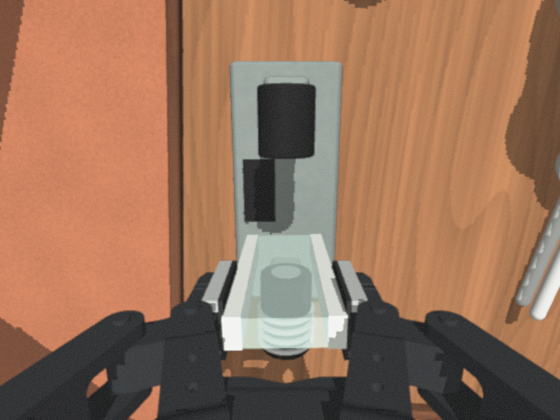

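The receiver head is centred at column 286 with its face at row 157, and the lamp at about (287,275). The tool is aligned and about 1 mm off, so I'll correct that and lower into the gap.

Emit:
send_rows([
  [1,0.1,0.1,0.5,0,0,0],
  [1,0,0,1.2,0,0,0],
  [1,0,0,1.4,0,0,0],
  [1,0,0,1.4,0,0,0],
  [1,0,0,1.4,0,0,0],
  [1,0,0,1.4,0,0,0],
  [1,0,0,1.2,0,0,0],
  [1,0,0,1.0,0,0,0],
  [1,0,0,0.6,0,0,0],
  [1,0,0,0,0,0,0],
])

```text
clock: 12.1
position: [0.4746, -0.205, 0.1245]
ee_rot: [0.682, 0.732, 0.0, -0.0]
force: [-0.6, -1.4, -0.7]
opening: 0.462
grip_force: 40.4
```

Emit:
send_rows([
  [1,0,0,0,0,0,0],
  [1,0,0,0,0,0,0],
  [1,0,0,0,0,0,0],
  [1,0,0,0,0,0,0],
])

```text
clock: 12.6
position: [0.4748, -0.2052, 0.1249]
ee_rot: [0.682, 0.732, 0.0, 0.0]
force: [-0.4, -0.1, -1.4]
opening: 0.463
grip_force: 40.4
```

```bash
python3 - <<'E'
from rig import ctrl
from go import *
import cv2
np.set_printoptions(precision=4,suppress=True)
obs={}
for n in("wrist","side","top"):
    c=ctrl.get_calibration(n); s=ctrl.sense();im=ctrl.camera(n);cv2.imwrite(f"pics/{n}5.png",im[:,:,::-1])
    for t in ["tall_cell_center","beam_mid"]: print(n,t,[(round(d['score'],2),d['location']) for d in ctrl.spot_point(t,n)[:3]])
    print("pred cell",proj(c,s['position']-[0,0,.002]))
print(s['position'],s['qd'],s['opening'],s['grip_force'],s['force'],s['clock'])
a=cv2.resize(cv2.imread("pics/wrist5.png"),(400,300));b=cv2.imread("pics/side5.png")[80:240,230:380]
b=cv2.resize(b,(400,427),interpolation=cv2.INTER_CUBIC)
o=np.zeros((427,800,3),np.uint8);o[:300,:400]=a;o[:,400:]=b;cv2.imwrite("pics/m5.png",o)
E
```

```text
wrist tall_cell_center [(0.67, [283.9, 278.0]), (0.23, [283.8, 243.3])]
wrist beam_mid []
pred cell [[285.2349 278.1525]]
side tall_cell_center [(0.85, [420.8, 318.2]), (0.7, [297.8, 152.3]), (0.58, [399.6, 278.5])]
side beam_mid []
pred cell [[299.0646 154.0001]]
top tall_cell_center [(0.76, [178.2, 308.0]), (0.57, [223.7, 293.6]), (0.44, [388.2, 217.5])]
top beam_mid [(0.96, [392.1, 217.5])]
pred cell [[391.5184 216.9005]]
[ 0.4747 -0.2051  0.1248] [-0.001  -0.0002  0.0011 -0.0011  0.0022  0.0005] 0.4646708245913865 40.38935601711273 [ 0.8361  0.0425 -1.7226] 12.9
```

View pics/m5.png

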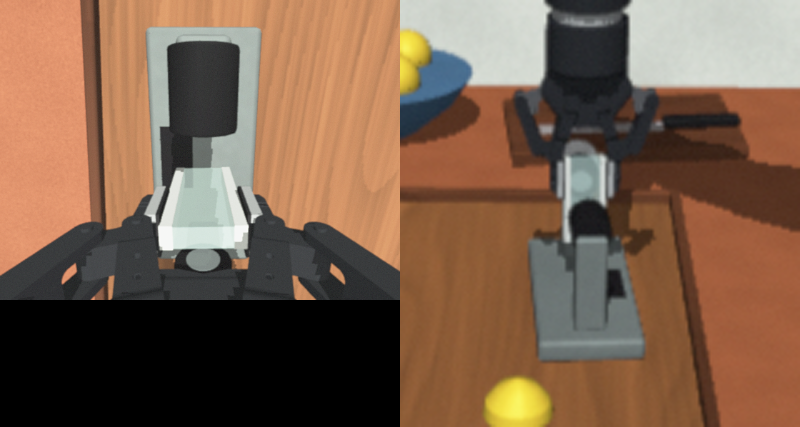

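The wrist view shows the cell, receiver and lamp lens all on column ~284, with clear space to both heads. The cell is upright and still, and it hasn't slipped in the grip.

```bash
python3 -c "
from rig import ctrl
print(ctrl.hand_in())"
```

```text
the job is handed in; nothing more can be done
None
```

I handed the job in with the tall glass cell held upright and steady in the meter's gap, centred on the lamp–receiver line by my camera checks. It was gripped only on its frosted edges, and I saw nothing else moved; the hand-in returned no verdict.

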